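# Index the carving stand and lock it with its pin

### The arm

A 6-joint arm with a two-finger parallel gripper is mounted at the origin on a cart in front of the work surface, level with it; the furniture and walls round the work are solid. World frame = base frame: x ahead of the robot, y to its left, z up, the work surface at z = 0. Lengths are in m, angles in rad, forces in N, time in s.
With the tool pointing down it reaches from about 0.375 to 0.975 m from the base axis. Payload 3.8 kg.
Tool frame: the origin (TCP) lies between the finger pads; the fingertips stand 25 mm ahead of it and the grasp point (between the pads) lies 6 mm ahead of it; z points along the fingers, y is the line along which they close (so a half turn about z gives the same grasp; the last joint's range is limited). The gripper opens to 85 mm and grips with 20 to 120 N. Pads are 22 mm wide; open, the fingers measure 114 mm over their backs; the gripper's body (76 mm by 85 mm) begins 54 mm behind the grasp point. The pads swing forward as they close: fully open they stand 13 mm farther back than shut.
Start: joints at [1.118, 0.264, 1.604, -0, 1.274, -0.037], TCP at [0.273, 0.617, 0.256] pointing down, gripper open.
Joint ranges: [-2.63, 2.63], [-0.94, 2.18], [0.31, 2.57], [-1.31, 4.45], [0, 2.66], [-2.55, 2.55]. Speed limits (rad/s): [2.57, 2.57, 3.14, 3.14, 3.14, 3.14].

### API

Orientations are given as a rotation vector (axis times angle).
In Python, from plant import sense, get_image, job_done gives the robot as it stands. The module is installed in compiled form; this text tells all that it offers.
- The arm moves only by the shell command python3 -m pendant 'ROWS' [FORCE]. ROWS is JSON, a list of rows, each an object of numbers: "ax", "ay", "az": the turn, a rotation vector about the tool's x, y, z in degrees; "x", "y", "z": the shift along the tool's x, y, z in cm; "hand": the finger opening in cm, from 0 to 8.54. A call has 1 to 20 rows; each row shifts and turns the commanded pose from where the row before left it, along the tool's axes as they then stand; what a row does not reach is not made up. A row lasts 1/12 s, in which the tool goes at most 41.7 mm and 7.16 degrees, less where a joint would pass 70% of its speed; a pose out of reach is approached as far as the arm can. A call with a gripper value outside its range is refused whole. The fingers move at their own pace and stop on an object; FORCE is the grip in N (left out, the last holds). Time passes only in rows, so rows that do not move let the fingers close. It gives the time, the measured TCP pose, the force, the opening and the grip force at its end, in the units of the state.
- sense(): the state, without advancing time (a new reading comes with each control period).
- get_image(name): name is "side" or "top" or "wrist"; returns a dict with "image" (420x560x3 uint8, red, green, blue), "range_z" (420x560 float32, m along the optical axis (not along the pixel's ray), 0 where there is no reading), "fx", "fy", "cx", "cy" (pixels), "k1" (the pictures are not rectified: a ray, as slopes to the right and down, at radius r is drawn at 1 + k1 r^2 times it, then the intrinsics apply), "origin" and "orientation" of the camera in the world; the wrist camera has in their place "tool_from_camera" (4x4, takes a point from camera to tool coordinates, whose origin is the TCP and whose axes are the flange's). Camera axes: x right, y up, looking along -z (the intrinsics and any distortion apply to the point x, -y, -z); pixel columns grow to the right and rows downward; lengths in m; the calibration is good to about 2 mm. A picture is of the moment at which its call begins: read the wrist's pose just before it.
- job_done(): hands the job in; it is judged then, once.
The state is a dict: "time": time; "joint_pos": joint angles; "joint_vel": joint speeds; "joint_efforts": joint torques, N m; "tool_pos": TCP position; "tcp_rot": TCP orientation; "contact_force": force on the tool from outside, world axes, zero at the start; "moment": the same for the moment, N m; "grip_width": finger opening in m; "finger_force": force on a finger pad.
Only numpy, scipy, OpenCV 4.12 (cv2) and the standard library are available. Lean on these libraries where they do the work, as an engineer would, in place of code of your own. Each camera call takes 0.05 s, during which the arm holds its last target. There are 200 camera calls.

### The job

Turn the index wheel by its rim until its white engraved line faces the red pointer. Then take the red-handled index pin from the wooden block and seat it fully home through the wheel's hole at the white line into the socket underneath: the pointer is only a coarse guide, so with the pin lightly pressed ease the wheel to and fro until the pin drops in, never force it. Leave the pin there and do not disturb the things lying around.

Things in the scene. Friction and masses are not known exactly. Their poses are not given: they have to be found in the camera images.
- index_stand: green cast indexing stand, 212 mm round foot fixed to the bench; origin on the wheel's vertical axis at bench height, z up; its -x axis points from the wheel's axis to the pointer. Under the wheel, 52 mm above the bench, is a flat fixed steel face with one upright socket, 9.8 mm wide, 20 mm deep, 56 mm from the axis; it is clamped only within about 6 degrees (6 mm) to either side of the pointer.
- pointer_tip (a point): tip of the red pointer, 84.5 mm from the wheel's axis on the stand's -x side, 82.5 mm above the bench, just above the rim; the steel strip that carries it is 16 mm wide and stands on the foot 97 mm from the axis.
- index_wheel: dark blue anodised index wheel on a vertical axis, origin on the axis 54 mm above the bench, its -x axis points to the white line. Raised knurled rim, 160 mm wide inside, 184 mm outside, top 78 mm above the bench; inside it the flat web, 64 mm above the bench: the 12 mm rim can be pinched from above. Turns either way; a drag brake (0.4 N m: 5 N at the rim, 8 N at the holes) holds it where left.
- line_end (a point): middle of the white line where it crosses the top of the rim, 86 mm from the axis, 78 mm above the bench. At the start it stands 35 to 86 degrees counter-clockwise of the pointer seen from above. On the wheel's axis a chuck with a wooden finial, 44 mm wide, reaches 109 mm above the bench.
- lock_hole (a point): centre of the mouth of the hole at the white line, on the web's top, 56 mm from the axis, 64 mm above the bench. The hole is 10.2 mm wide, countersunk 2 mm at the mouth, and goes straight through the 10 mm web; the socket face lies 2 mm below the web. Hole and socket must meet within about 1 mm for the pin to drop in. Five other equal holes, 60 degrees apart, are not used.
- index_pin: index pin, 90 g: steel shank 9 mm thick, 28 mm long, below a collar 17 mm wide, 5 mm high; above it a red flat handle, 28 mm along the pin's x, 12 mm thick along its y, from 36 to 66 mm above the tip. Origin at the centre of the lower tip, z up along the pin. Fully home its collar lies on the web, its tip 36 mm above the bench; resting on the face beside the socket it is 16 mm higher.
- pin_block: fixed drilled hardwood block, 64 x 100 x 40 mm, origin at the centre of its underside; the pin stands upright in its middle hole (11 mm wide), collar on the block's top.
- ca_glue: small white glue bottle with a red cap, 32 mm across, 91 mm tall, bystander
- wax_tin: round red and silver tin, 78 mm across, 31 mm high, bystander
- sanding_block: black sanding block, 62 x 100 x 28 mm, bystander

How it is judged:
By the outcome, as a careful person would: the job done as asked, in the order asked, and still so for the second after the job is handed in, with the robot touching nothing.
It also fails if it takes over 72 s, if anything falls off the work surface, if the arm or the gripper's body presses on something with over 40 N, if the wrist force passes 120 N, or if a joint passes its speed limit or range.

## Working session

There is one attempt and no reset: what is moved stays moved. The work goes in short steps, Python scripts to look and compute and a shell command to move; the robot and the scene stay as the last step left them, time stands still between calls to the robot, and variables do not carry over. Pictures are saved under pics/ and viewed, at most 10 in all, crops included, and the job is handed in when it is done.

```bash
mkdir -p pics; ls; cat > h.py <<'E'
import numpy as np, cv2
from plant import sense, get_image, job_done
from scipy.spatial.transform import Rotation as R
def cam(name):
    s=sense(); d=get_image(name)
    if name=="wrist":
        T=np.eye(4);T[:3,:3]=R.from_rotvec(s["tcp_rot"]).as_matrix();T[:3,3]=s["tool_pos"]
        M=T@np.array(d["tool_from_camera"])
    else:
        M=np.eye(4);o=np.array(d["orientation"],float)
        M[:3,:3]=o if o.shape==(3,3) else (R.from_rotvec(o) if o.size==3 else R.from_quat(o)).as_matrix()
        M[:3,3]=d["origin"]
    d["M"]=M; return d
def save(d,f): cv2.imwrite(f,d["image"][:,:,::-1])
def rays(d,uv):
    uv=np.asarray(uv,float).reshape(-1,2); q=(uv-[d["cx"],d["cy"]])/[d["fx"],d["fy"]]; p=q.copy()
    for _ in range(20): p=q/(1+d["k1"]*(p**2).sum(1,keepdims=True))
    return np.c_[p[:,0],-p[:,1],-np.ones(len(p))]
def plane(d,uv,z):
    r=rays(d,uv)@d["M"][:3,:3].T; o=d["M"][:3,3]
    return o+r*((z-o[2])/r[:,2])[:,None]
def cloud(d):
    v,u=np.mgrid[:420,:560]; r=rays(d,np.c_[u.ravel(),v.ravel()])*d["range_z"].ravel()[:,None]
    return (r@d["M"][:3,:3].T+d["M"][:3,3]).reshape(420,560,3)
E
python3 - <<'E'
from h import *
s=sense(); print({k:np.round(v,3) for k,v in s.items()})
for n in("top","side"):
    d=cam(n); save(d,f"pics/{n}0.png"); print(n,d["orientation"],d["M"].round(3).tolist(),d["fx"],d["k1"],(d["range_z"]>0).mean())
E
```

```text
pics
{'time': np.float64(0.0), 'joint_pos': array([ 1.118,  0.265,  1.605, -0.   ,  1.274, -0.037]), 'joint_vel': array([ 0.   , -0.002, -0.   ,  0.   ,  0.001, -0.001]), 'joint_efforts': array([ 2.0000e-03, -5.1510e+01, -3.6733e+01, -0.0000e+00,  1.3000e-02,
       -0.0000e+00]), 'tool_pos': array([0.272, 0.617, 0.255]), 'tcp_rot': array([-6.480e-01, -3.073e+00,  3.000e-03]), 'contact_force': array([0.521, 0.483, 0.172]), 'moment': array([ 0.014, -0.046,  0.   ]), 'finger_force': np.float64(0.0), 'grip_width': np.float64(0.086)}
top [ 0.11241185 -0.0898103  -1.5877088 ] [[-0.018, 0.992, -0.128, 0.333], [-1.0, -0.02, -0.013, -0.024], [-0.016, 0.128, 0.992, 1.371], [0.0, 0.0, 0.0, 1.0]] 498.25848384607264 -0.10721472180834034 0.9959863945578231
side [ 0.98677235 -0.29405376 -0.554669  ] [[0.824, 0.307, -0.475, -0.052], [-0.566, 0.429, -0.704, -0.877], [-0.012, 0.849, 0.528, 0.712], [0.0, 0.0, 0.0, 1.0]] 539.1337829530896 -0.1381097384901504 0.9133418367346938
```

View pics/top0.png

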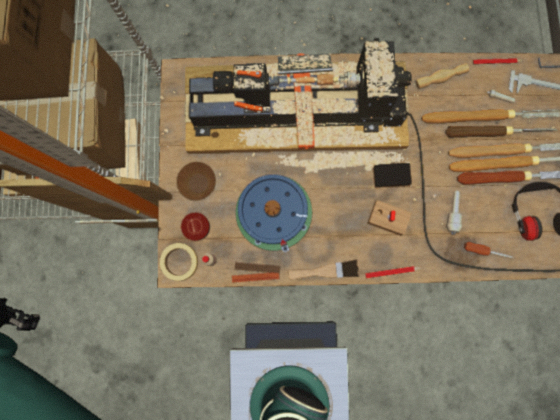

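View pics/side0.png

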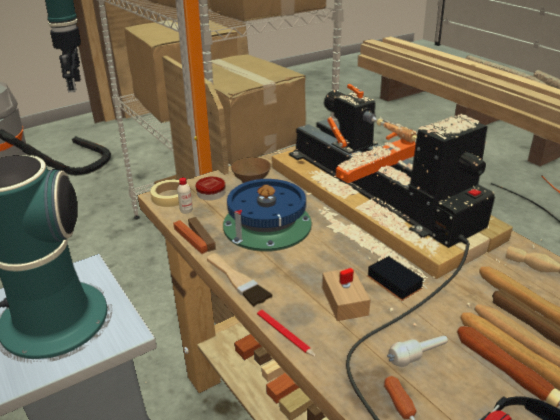

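The top view shows the wheel centred at about (274,210), the white line near (303,215), the red pointer near (284,244) and the pin handle at (392,215) in its block. The side view agrees, and nothing tall stands near the wheel except the glue bottle, behind it on the left.

```bash
cat > m.py <<'E'
from h import *
d=cam("top"); im=d["image"]; hsv=cv2.cvtColor(im,cv2.COLOR_RGB2HSV); P=cloud(d)
def roi(m,a,b,c,e):
    o=np.zeros_like(m);o[b:e,a:c]=m[b:e,a:c];return o
blue=roi(cv2.inRange(hsv,(100,80,30),(125,255,255)),225,165,325,255)
cs=max(cv2.findContours(blue,cv2.RETR_EXTERNAL,cv2.CHAIN_APPROX_NONE)[0],key=cv2.contourArea)
hull=cv2.convexHull(cs)[:,0]; W=plane(d,hull,0.078)
c,r=cv2.minEnclosingCircle(W[:,:2].astype(np.float32)); 
A=np.c_[2*W[:,:2],np.ones(len(W))]; s=np.linalg.lstsq(A,(W[:,:2]**2).sum(1),rcond=None)[0]
print("wheel",c,r,s[:2],np.sqrt(s[2]+s[0]**2+s[1]**2))
white=roi(cv2.inRange(hsv,(0,0,150),(179,70,255)),285,195,318,230)
uv=np.argwhere(white>0)[:,::-1];print("white",uv.tolist(),plane(d,uv,0.078).mean(0))
red=cv2.inRange(hsv,(0,140,90),(8,255,255))|cv2.inRange(hsv,(170,140,90),(179,255,255))
for nm,b,z in(("ptr",(270,232,298,256),.085),("pin",(380,205,402,226),.070+.02)):
    uv=np.argwhere(roi(red,*b)>0)[:,::-1]; W=plane(d,uv,z)
    print(nm,len(uv),uv.mean(0),W.mean(0),W.min(0),W.max(0),P[uv[:,1],uv[:,0],2].max(), cv2.minAreaRect((W[:,:2]*1000).astype(np.float32)))
wood=roi(((P[:,:,2]>.03)&(P[:,:,2]<.06)).astype(np.uint8),360,190,420,245)
uv=np.argwhere(wood>0)[:,::-1];W=plane(d,uv,.04);print("block",cv2.minAreaRect((W[:,:2]*1000).astype(np.float32)))
save({"image":cv2.resize(im[160:265,225:425],None,fx=4,fy=4,interpolation=cv2.INTER_CUBIC)},"pics/crop.png")
E
python3 m.py
```

```text
wheel (0.5192034244537354, 0.03197992220520973) 0.09125904738903046 [0.51978133 0.03211979] 0.09014338324284393
white [[297, 213], [296, 214], [297, 214], [298, 214], [299, 214], [300, 214], [301, 214], [302, 214], [303, 214], [304, 214], [305, 214], [296, 215], [297, 215], [298, 215], [299, 215], [300, 215], [301, 215], [302, 215], [303, 215], [304, 215], [305, 215], [306, 215], [298, 216], [299, 216], [300, 216], [301, 216], [302, 216], [303, 216], [304, 216], [305, 216], [306, 216], [307, 216], [304, 217], [305, 217], [304, 229], [305, 229]] [ 0.49938971 -0.04424352  0.078     ]
ptr 11 [282.45454545 241.81818182] [0.43174719 0.00671375 0.085     ] [0.42865797 0.00267991 0.085     ] [0.43648269 0.01052735 0.085     ] 0.0909982378424774 ((431.2823181152344, 6.5998382568359375), (6.950019359588623, 8.106704711914062), 62.480403900146484)
pin 55 [392.27272727 214.98181818] [ 0.49527877 -0.27970715  0.09      ] [ 0.48211887 -0.28731616  0.09      ] [ 0.50834027 -0.27318209  0.09      ] 1.3707036177287744 ((495.19927978515625, -280.3035888671875), (13.07802963256836, 26.453428268432617), 87.41950225830078)
block ((497.3154296875, -282.4496154785156), (101.67330932617188, 66.0445556640625), 69.37680053710938)
```

View pics/crop.png

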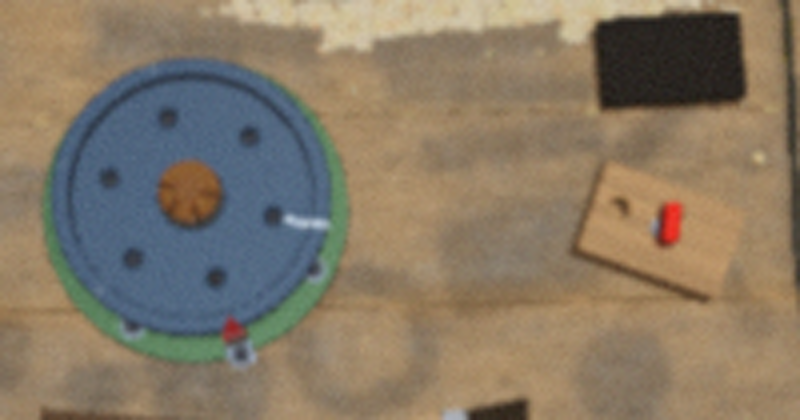

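The crop shows the wheel's lock hole at (272,215) with the line running right to (328,223), the pointer tip near (232,322) and the pin handle at (670,223). The line is about 59° counter-clockwise of the pointer. Next I check for obstacles on the path (shelf post) and work out the goal.

```bash
python3 - <<'E'
from h import *
P=np.concatenate([cloud(cam(n)).reshape(-1,3) for n in("top","side")])
for y0 in np.arange(-.4,.8,.1):
    q=P[(P[:,1]>y0)&(P[:,1]<y0+.1)&(P[:,2]>.13)&(P[:,2]<.9)&(P[:,0]>.15)&(P[:,0]<1)]
    print(round(y0,1),len(q),np.percentile(q[:,0],[1,5,50]).round(2) if len(q) else "",q[:,2].max().round(2) if len(q) else "")
s=sense();Rm=R.from_rotvec(s["tcp_rot"]).as_matrix()
print(Rm.round(3))
for g in([.30,.33,.255],[.563,-.0425,.25]): print((Rm.T@(np.array(g)-s["tool_pos"])*100).round(1))
E
```

```text
-0.4 948 [0.75 0.76 0.81] 0.24
-0.3 7783 [0.74 0.74 0.78] 0.29
-0.2 1454 [0.74 0.75 0.81] 0.28
-0.1 3826 [0.67 0.68 0.81] 0.23
-0.0 3392 [0.77 0.77 0.8 ] 0.28
0.1 1134 [0.77 0.77 0.8 ] 0.27
0.2 682 [0.15 0.15 0.16] 0.72
0.3 10065 [0.15 0.16 0.53] 0.83
0.4 14900 [0.23 0.53 0.76] 0.68
0.5 7660 [0.24 0.25 0.72] 0.56
0.6 3126 [0.24 0.24 0.73] 0.49
0.7 703 [0.6  0.6  0.81] 0.4
0.8 289 [0.59 0.6  0.66] 0.4
[[-0.915  0.404 -0.   ]
 [ 0.404  0.915 -0.001]
 [ 0.    -0.001 -1.   ]]
[-14.1 -25.2   0.1]
[-53.2 -48.6   0.6]
```

```bash
python3 -m pendant '[{"x":-1.76,"y":-3.15},{"x":-1.76,"y":-3.15},{"x":-1.76,"y":-3.15},{"x":-1.76,"y":-3.15},{"x":-1.76,"y":-3.15},{"x":-1.76,"y":-3.15},{"x":-1.76,"y":-3.15},{"x":-1.76,"y":-3.15},{"x":-3.3,"y":-1.95},{"x":-3.3,"y":-1.95},{"x":-3.3,"y":-1.95},{"x":-3.3,"y":-1.95},{"x":-3.3,"y":-1.95},{"x":-3.3,"y":-1.95},{"x":-3.3,"y":-1.95},{"x":-3.3,"y":-1.95},{"x":-3.3,"y":-1.95},{"x":-3.3,"y":-1.95},{"x":-3.3,"y":-1.95},{"x":-3.3,"y":-1.95}]' 60
python3 -m pendant '[{"az":-6.75,"hand":2.8},{"az":-6.75,"hand":2.8},{"az":-6.75,"hand":2.8},{"az":-6.75,"hand":2.8},{"az":-6.75,"hand":2.8},{"az":-6.75,"hand":2.8},{"az":-6.75,"hand":2.8},{"az":-6.75,"hand":2.8},{"hand":2.8},{"hand":2.8},{"hand":2.8}]'
python3 - <<'E'
from h import *
d=cam("wrist");save(d,"pics/w1.png");print(d["M"].round(3).tolist(),d["fx"],d["k1"]);s=sense();print(s["tool_pos"],s["joint_pos"],s["contact_force"])
E
```

```text
[[0.404, -0.87, -0.282, 0.199], [0.915, 0.384, 0.126, 0.648], [-0.002, -0.309, 0.951, 0.373], [0.0, 0.0, 0.0, 1.0]] 368.917877318019 -0.0014642221170901976
[0.27254821 0.61729937 0.25583235] [ 1.11809347e+00  2.64213530e-01  1.60443623e+00  3.69767928e-05
  1.27367992e+00 -3.69039611e-02] [ 0.71948737 -0.91755537  1.1333897 ]schema error: expected keys ax, ay, az, x, y, z, hand
schema error: expected keys ax, ay, az, x, y, z, hand
```

View pics/w1.png

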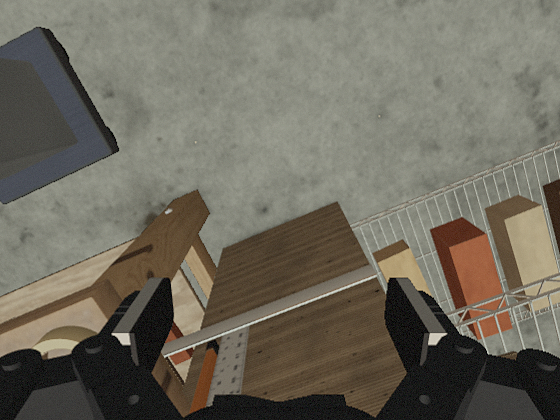

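The view shows only the fingers (bottom corners) and the floor: the moves were refused because every key must be given. I'll retype them in full.

```bash
python3 -m pendant '[{"ax":0,"ay":0,"az":0,"x":-1.76,"y":-3.15,"z":0,"hand":2.8},{"ax":0,"ay":0,"az":0,"x":-1.76,"y":-3.15,"z":0,"hand":2.8},{"ax":0,"ay":0,"az":0,"x":-1.76,"y":-3.15,"z":0,"hand":2.8},{"ax":0,"ay":0,"az":0,"x":-1.76,"y":-3.15,"z":0,"hand":2.8},{"ax":0,"ay":0,"az":0,"x":-1.76,"y":-3.15,"z":0,"hand":2.8},{"ax":0,"ay":0,"az":0,"x":-1.76,"y":-3.15,"z":0,"hand":2.8},{"ax":0,"ay":0,"az":0,"x":-1.76,"y":-3.15,"z":0,"hand":2.8},{"ax":0,"ay":0,"az":0,"x":-1.76,"y":-3.15,"z":0,"hand":2.8},{"ax":0,"ay":0,"az":0,"x":-3.3,"y":-1.95,"z":0,"hand":2.8},{"ax":0,"ay":0,"az":0,"x":-3.3,"y":-1.95,"z":0,"hand":2.8},{"ax":0,"ay":0,"az":0,"x":-3.3,"y":-1.95,"z":0,"hand":2.8},{"ax":0,"ay":0,"az":0,"x":-3.3,"y":-1.95,"z":0,"hand":2.8},{"ax":0,"ay":0,"az":0,"x":-3.3,"y":-1.95,"z":0,"hand":2.8},{"ax":0,"ay":0,"az":0,"x":-3.3,"y":-1.95,"z":0,"hand":2.8},{"ax":0,"ay":0,"az":0,"x":-3.3,"y":-1.95,"z":0,"hand":2.8},{"ax":0,"ay":0,"az":0,"x":-3.3,"y":-1.95,"z":0,"hand":2.8},{"ax":0,"ay":0,"az":0,"x":-3.3,"y":-1.95,"z":0,"hand":2.8},{"ax":0,"ay":0,"az":0,"x":-3.3,"y":-1.95,"z":0,"hand":2.8},{"ax":0,"ay":0,"az":0,"x":-3.3,"y":-1.95,"z":0,"hand":2.8},{"ax":0,"ay":0,"az":0,"x":-3.3,"y":-1.95,"z":0,"hand":2.8}]' 60
python3 -m pendant '[{"ax":0,"ay":0,"az":-6.75,"x":0,"y":0,"z":0,"hand":2.8},{"ax":0,"ay":0,"az":-6.75,"x":0,"y":0,"z":0,"hand":2.8},{"ax":0,"ay":0,"az":-6.75,"x":0,"y":0,"z":0,"hand":2.8},{"ax":0,"ay":0,"az":-6.75,"x":0,"y":0,"z":0,"hand":2.8},{"ax":0,"ay":0,"az":-6.75,"x":0,"y":0,"z":0,"hand":2.8},{"ax":0,"ay":0,"az":-6.75,"x":0,"y":0,"z":0,"hand":2.8},{"ax":0,"ay":0,"az":-6.75,"x":0,"y":0,"z":0,"hand":2.8},{"ax":0,"ay":0,"az":-6.75,"x":0,"y":0,"z":0,"hand":2.8},{"ax":0,"ay":0,"az":0,"x":0,"y":0,"z":0,"hand":2.8},{"ax":0,"ay":0,"az":0,"x":0,"y":0,"z":0,"hand":2.8}]'
python3 - <<'E'
from h import *
d=cam("wrist");save(d,"pics/w2.png");s=sense();print(s["tool_pos"],s["joint_pos"],s["contact_force"],s["grip_width"])
E
```

```text
time: 1.97
tool_pos: [0.5682, -0.0458, 0.2564]
tcp_rot: [0.649, 3.073, 0.0]
contact_force: [1.0, 0.5, 0.0]
grip_width: 0.0279
finger_force: 0.0
time: 2.8
tool_pos: [0.5674, -0.0439, 0.2563]
tcp_rot: [0.813, -3.035, -0.0]
contact_force: [-0.3, 0.5, -0.8]
grip_width: 0.0282
finger_force: 0.0
[ 0.5673664  -0.04392488  0.25629919] [-1.21031838e-01  6.44167370e-02  1.83440207e+00 -5.49559541e-06
  1.24277155e+00 -2.21528369e+00] [-0.26617817  0.59396263  0.62489683] 0.02802735127084406
```

View pics/w2.png

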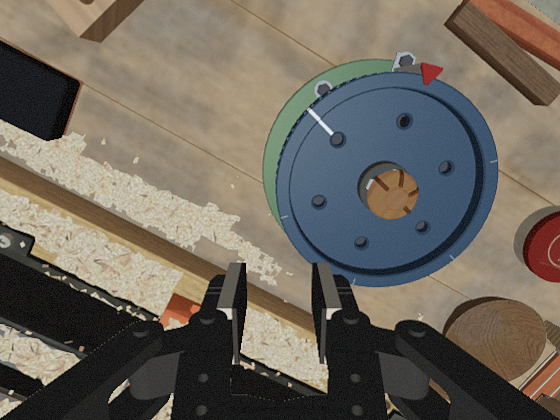

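The wrist view shows the wheel's six holes at (404,121), (338,139), (319,201), (361,242), (422,227), (446,167). The line runs from (309,110) to (334,135) at the second hole, and the pointer's red triangle has its tip near (430,85).

```bash
cat > w.py <<'E'
from h import *
from scipy.optimize import least_squares
img=cv2.imread("pics/w2.png")[:,:,::-1]
d=cam("wrist")
H=plane(d,[(404,121),(338,139),(319,201),(361,242),(422,227),(446,167)],.064)[:,:2]
f=lambda p:(p[:2]+.056*np.c_[np.cos(p[2]+np.arange(6)*np.pi/3*p[3]),np.sin(p[2]+np.arange(6)*np.pi/3*p[3])]-H).ravel()
c=H.mean(0); v=H[1]-c
th=np.arctan2(v[1],v[0])
ang=np.degrees(np.arctan2(*(H-c).T[::-1])); print("c",c,"r",np.hypot(*(H-c).T).round(4),"ang",ang.round(1))
hsv=cv2.cvtColor(d["image"],cv2.COLOR_RGB2HSV)
red=cv2.inRange(hsv,(0,140,90),(8,255,255))|cv2.inRange(hsv,(170,140,90),(179,255,255)); 
uv=np.argwhere(red[50:100,410:450]>0)[:,::-1]+[410,50]
W=plane(d,uv,.0825)[:,:2]-c; t,tri=cv2.minEnclosingTriangle((W*1000).astype(np.float32)); tri=tri[:,0]
i=np.hypot(*tri.T).argmin(); print("tri",tri.round(1),"tip",tri[i],np.degrees(np.arctan2(tri[i,1],tri[i,0])),"cent ang",np.degrees(np.arctan2(*W.mean(0)[::-1])))
L=plane(d,[(309,110),(334,135)],.078)[:,:2]-c; print("line",L,np.degrees(np.arctan2(L[:,1],L[:,0])))
g=c+.086*np.array([np.cos(np.radians(-60)),np.sin(np.radians(-60))]);s=sense();Rm=R.from_rotvec(s["tcp_rot"]).as_matrix()
print("g",g,"shift cm",(Rm.T@(np.r_[g,.095]-s["tool_pos"])*100).round(2),"y ang",np.degrees(np.arctan2(Rm[1,1],Rm[0,1])))
E
python3 w.py
```

```text
c [0.52121071 0.03094021] r [0.0553 0.0555 0.0556 0.0556 0.0558 0.0558] ang [-164.5 -104.6  -44.5   15.4   75.3  136. ]
tri [[-91.7 -36.9]
 [-97.4 -17.8]
 [-79.7 -21.9]] tip [-79.65248  -21.904488] -164.6237 cent ang -164.31086934169707
line [[-0.02188306 -0.08809701]
 [-0.01544399 -0.06097565]] [-103.9497863  -104.21305074]
g [ 0.56421071 -0.04353797] shift cm [ 0.26  0.19 16.13] y ang 120.0211139804548
```

```bash
python3 -m pendant '[{"ax":0,"ay":0,"az":0,"x":0.26,"y":0.19,"z":2,"hand":2.8},{"ax":0,"ay":0,"az":0,"x":0,"y":0,"z":3,"hand":2.8},{"ax":0,"ay":0,"az":0,"x":0,"y":0,"z":3,"hand":2.8},{"ax":0,"ay":0,"az":0,"x":0,"y":0,"z":3,"hand":2.8},{"ax":0,"ay":0,"az":0,"x":0,"y":0,"z":2,"hand":2.8},{"ax":0,"ay":0,"az":0,"x":0,"y":0,"z":1,"hand":2.8},{"ax":0,"ay":0,"az":0,"x":0,"y":0,"z":0.7,"hand":2.8},{"ax":0,"ay":0,"az":0,"x":0,"y":0,"z":0.5,"hand":2.8},{"ax":0,"ay":0,"az":0,"x":0,"y":0,"z":0.5,"hand":2.8},{"ax":0,"ay":0,"az":0,"x":0,"y":0,"z":0.3,"hand":2.8},{"ax":0,"ay":0,"az":0,"x":0,"y":0,"z":0,"hand":2.8}]'
python3 - <<'E'
from h import *
d=cam("wrist");save(d,"pics/w3.png")
E
```

```text
time: 3.82
tool_pos: [0.5646, -0.0436, 0.0967]
tcp_rot: [-0.817, 3.033, -0.001]
contact_force: [-0.1, 1.1, -0.6]
grip_width: 0.0283
finger_force: 0.0
```

View pics/w3.png

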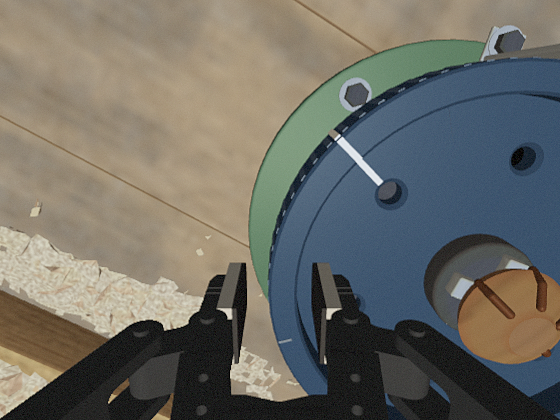

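The picture shows the rim between the two fingers, near (275,300). I'll lower a little and close.

```bash
python3 -m pendant '[{"ax":0,"ay":0,"az":0,"x":0,"y":0,"z":0.2,"hand":1.0},{"ax":0,"ay":0,"az":0,"x":0,"y":0,"z":0,"hand":1.0},{"ax":0,"ay":0,"az":0,"x":0,"y":0,"z":0,"hand":1.0},{"ax":0,"ay":0,"az":0,"x":0,"y":0,"z":0,"hand":1.0},{"ax":0,"ay":0,"az":0,"x":0,"y":0,"z":0,"hand":1.0},{"ax":0,"ay":0,"az":0,"x":0,"y":0,"z":0,"hand":1.0}]' 60
```

```text
time: 4.37
tool_pos: [0.5642, -0.0422, 0.0952]
tcp_rot: [-0.817, 3.033, 0.004]
contact_force: [-1.5, 5.4, 4.1]
grip_width: 0.0109
finger_force: 29.3
```

```bash
python3 -m pendant '[{"ax":0,"ay":0,"az":4,"x":0.6,"y":0.021,"z":0,"hand":1.0},{"ax":0,"ay":0,"az":4,"x":0.6,"y":0.021,"z":0,"hand":1.0},{"ax":0,"ay":0,"az":4,"x":0.6,"y":0.021,"z":0,"hand":1.0},{"ax":0,"ay":0,"az":4,"x":0.6,"y":0.021,"z":0,"hand":1.0},{"ax":0,"ay":0,"az":0,"x":0,"y":0,"z":0,"hand":1.0}]'
cat > st.py <<'E'
from h import *
s=sense();c=np.array([.5212,.0309]);v=s["tool_pos"][:2]-c;Rm=R.from_rotvec(s["tcp_rot"]).as_matrix()
a=np.degrees(np.arctan2(Rm[1,1],Rm[0,1]))
print("r",np.hypot(*v).round(4),"phi",np.degrees(np.arctan2(v[1],v[0])).round(2),"yang",a.round(2),"F",s["contact_force"].round(1),"M",s["moment"].round(2),"grip",s["grip_width"].round(4),s["finger_force"].round(1),"pos",s["tool_pos"].round(4),"Ftool",(Rm.T@s["contact_force"]).round(1))
E
python3 st.py
```

```text
time: 4.78
tool_pos: [0.5415, -0.0508, 0.0952]
tcp_rot: [-0.382, 3.118, 0.005]
contact_force: [-3.0, 7.7, 4.8]
grip_width: 0.0107
finger_force: 29.8Traceback (most recent call last):
  File "st.py", line 4, in <module>
    print("r",np.hypot(*v).round(4),"phi",np.degrees(np.arctan2(v[1],v[0])).round(2),"yang",a.round(2),"F",s["contact_force"].round(1),"M",s["moment"].round(2),"grip",s["grip_width"].round(4),s["finger_force"].round(1),"pos",s["tool_pos"].round(4),"Ftool",(Rm.T@s["contact_force"]).round(1))
                                                                                                                                                                       ^^^^^^^^^^^^^^^^^^^^^
AttributeError: 'float' object has no attribute 'round'
```

```bash
sed -i 's/s\["grip_width"\].round(4),s\["finger_force"\].round(1)/s["grip_width"],s["finger_force"]/' st.py; python3 -m pendant '[{"ax":0,"ay":0,"az":4,"x":0.6,"y":0.05,"z":0,"hand":1.0},{"ax":0,"ay":0,"az":4,"x":0.6,"y":0.05,"z":0,"hand":1.0},{"ax":0,"ay":0,"az":4,"x":0.6,"y":0.05,"z":0,"hand":1.0},{"ax":0,"ay":0,"az":4,"x":0.59,"y":0.021,"z":0,"hand":1.0},{"ax":0,"ay":0,"az":4,"x":0.59,"y":0.021,"z":0,"hand":1.0},{"ax":0,"ay":0,"az":4,"x":0.59,"y":0.021,"z":0,"hand":1.0},{"ax":0,"ay":0,"az":4,"x":0.59,"y":0.021,"z":0,"hand":1.0},{"ax":0,"ay":0,"az":4,"x":0.59,"y":0.021,"z":0,"hand":1.0},{"ax":0,"ay":0,"az":4,"x":0.59,"y":0.021,"z":0,"hand":1.0},{"ax":0,"ay":0,"az":4,"x":0.59,"y":0.021,"z":0,"hand":1.0},{"ax":0,"ay":0,"az":4,"x":0.59,"y":0.021,"z":0,"hand":1.0},{"ax":0,"ay":0,"az":0,"x":0,"y":0,"z":0,"hand":1.0},{"ax":0,"ay":0,"az":0,"x":0,"y":0,"z":0,"hand":1.0}]'; python3 st.py; python3 - <<'E'
from h import *
d=cam("wrist");save(d,"pics/w4.png")
E
```

```text
time: 5.87
tool_pos: [0.4793, -0.0411, 0.0952]
tcp_rot: [0.809, 3.035, 0.006]
contact_force: [-0.8, 8.3, 2.0]
grip_width: 0.0106
finger_force: 29.9
r 0.0833 phi -120.17 yang 60.14 F [-0.8  8.3  2. ] M [1.52 0.07 0.26] grip 0.01055105409752836 29.925137566169724 pos [ 0.4793 -0.0411  0.0952] Ftool [ 4.8  6.8 -2. ]
```

View pics/w4.png

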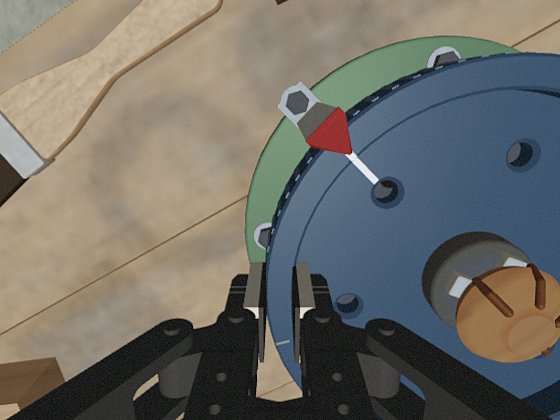

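The line now faces the pointer (line meets the red triangle's tip at (350,153), hole at (387,190)). Release, rise, look, and go over the pin.

```bash
python3 -m pendant '[{"ax":0,"ay":0,"az":0,"x":0,"y":0,"z":0,"hand":2.8},{"ax":0,"ay":0,"az":0,"x":0,"y":0,"z":0,"hand":2.8},{"ax":0,"ay":0,"az":0,"x":0,"y":0,"z":0,"hand":2.8},{"ax":0,"ay":0,"az":0,"x":0,"y":0,"z":0,"hand":2.8},{"ax":0,"ay":0,"az":0,"x":0,"y":0,"z":-1,"hand":2.8},{"ax":0,"ay":0,"az":0,"x":0,"y":0,"z":-3,"hand":2.8},{"ax":0,"ay":0,"az":0,"x":0,"y":0,"z":-4,"hand":2.8},{"ax":0,"ay":0,"az":0,"x":0,"y":0,"z":-4,"hand":2.8},{"ax":0,"ay":0,"az":0,"x":0,"y":0,"z":-4,"hand":2.8},{"ax":0,"ay":0,"az":0,"x":0,"y":0,"z":0,"hand":2.8},{"ax":0,"ay":0,"az":0,"x":0,"y":0,"z":0,"hand":2.8}]'; python3 st.py; python3 - <<'E'
from h import *
d=cam("wrist");save(d,"pics/w5.png"); import pickle; pickle.dump(d,open("w5.pkl","wb"))
g=cv2.cvtColor(d["image"],cv2.COLOR_RGB2GRAY)
H0=[.5212+.056*np.cos(np.radians(-164.5)),.0309+.056*np.sin(np.radians(-164.5)),.064]
p=np.linalg.inv(d["M"])@np.r_[H0,1]; print("expect px",d["cx"]-p[0]/p[2]*d["fx"],d["cy"]+p[1]/p[2]*d["fy"])
E
python3 -m pendant '[{"ax":0,"ay":0,"az":0,"x":-2.66,"y":-3.98,"z":0,"hand":4},{"ax":0,"ay":0,"az":0,"x":-2.66,"y":-3.1,"z":0,"hand":4},{"ax":0,"ay":0,"az":0,"x":-2.66,"y":-3.1,"z":0,"hand":4},{"ax":0,"ay":0,"az":0,"x":-2.66,"y":-3.1,"z":0,"hand":4},{"ax":0,"ay":0,"az":0,"x":-2.66,"y":-3.1,"z":0,"hand":4},{"ax":0,"ay":0,"az":0,"x":0,"y":-3.5,"z":0,"hand":4},{"ax":0,"ay":0,"az":-6.75,"x":0,"y":0,"z":0,"hand":4},{"ax":0,"ay":0,"az":-6.75,"x":0,"y":0,"z":0,"hand":4},{"ax":0,"ay":0,"az":-6.75,"x":0,"y":0,"z":0,"hand":4},{"ax":0,"ay":0,"az":-6.75,"x":0,"y":0,"z":0,"hand":4},{"ax":0,"ay":0,"az":0,"x":0,"y":0,"z":0,"hand":4},{"ax":0,"ay":0,"az":0,"x":0,"y":0,"z":0,"hand":4}]'; python3 - <<'E'
from h import *
d=cam("wrist");import pickle; pickle.dump(d,open("w6.pkl","wb"));e=pickle.load(open("w5.pkl","rb"))
save({"image":np.hstack([e["image"][:,100:500],d["image"][:,100:500]])},"pics/w56.png")
hsv=cv2.cvtColor(d["image"],cv2.COLOR_RGB2HSV)
red=cv2.inRange(hsv,(0,140,60),(8,255,255))|cv2.inRange(hsv,(170,140,60),(179,255,255)); 
for c in cv2.findContours(red,cv2.RETR_EXTERNAL,cv2.CHAIN_APPROX_NONE)[0]:
    if cv2.contourArea(c)>150: 
        W=plane(d,c[:,0],.105); print(c.mean((0,1)),cv2.minAreaRect((W[:,:2]*1000).astype(np.float32)))
E
python3 st.py
```

```text
time: 6.83
tool_pos: [0.4811, -0.0437, 0.2589]
tcp_rot: [0.807, 3.028, 0.001]
contact_force: [0.8, -0.7, 0.5]
grip_width: 0.0283
finger_force: 0.0
r 0.0847 phi -118.26 yang 60.16 F [ 0.8 -0.7  0.5] M [ 0.02 -0.    0.  ] grip 0.028318539356146123 0.0 pos [ 0.4811 -0.0437  0.2589] Ftool [-1.  -0.3 -0.5]
expect px 334.06580736968084 134.55116946024725
time: 7.88
tool_pos: [0.4939, -0.2751, 0.2523]
tcp_rot: [-0.083, -3.137, -0.003]
contact_force: [-0.1, -0.1, -0.5]
grip_width: 0.0401
finger_force: 0.0
[ 52.01522843 279.74365482] ((548.6616821289062, -466.1898193359375), (76.642333984375, 14.750310897827148), 84.75463104248047)
[269.95454545 192.51136364] ((486.2649230957031, -282.7428894042969), (10.23447036743164, 28.60729217529297), 81.23037719726562)
[262.1125    16.228125] ((367.6869812011719, -280.2977294921875), (10.088444709777832, 97.8196029663086), 6.885613918304443)
r 0.3072 phi -95.06 yang 86.99 F [0.2 0.4 0.3] M [ 0.05 -0.01  0.01] grip 0.04020376607840785 0.0 pos [ 0.4941 -0.2751  0.2527] Ftool [-0.2  0.4 -0.3]
```

View pics/w56.png

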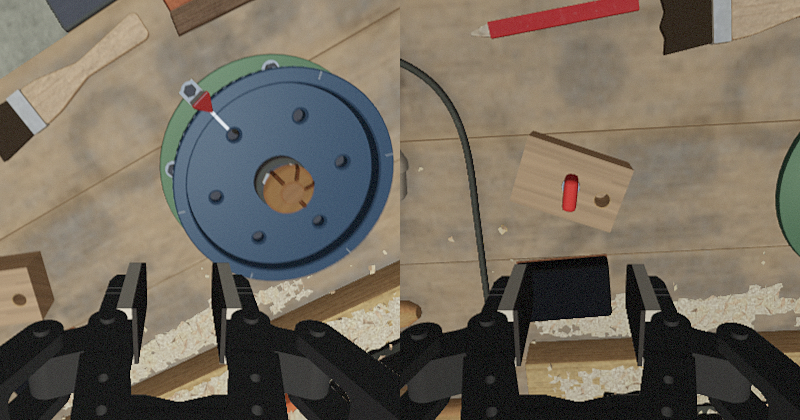

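The left half shows the line under the pointer with the lock hole at full-image (333,134), where I predicted it at (334,134.5). The right half shows the pin handle at full-image (270,192), upright in the block.

```bash
python3 - <<'E'
from h import *
import pickle; d=pickle.load(open("w6.pkl","rb")); P=cloud(d)
hsv=cv2.cvtColor(d["image"],cv2.COLOR_RGB2HSV)
red=cv2.inRange(hsv,(0,120,40),(8,255,255))|cv2.inRange(hsv,(170,120,40),(179,255,255))
m=red>0; m[:170]=0;m[225:]=0;m[:,:240]=0;m[:,300:]=0
q=P[m]; print(len(q),np.percentile(q[:,2],[2,25,50,75,98]).round(4))
t=q[q[:,2]>.073]; print(len(t),t.mean(0),cv2.minAreaRect((t[:,:2]*1000).astype(np.float32)))
g=np.array([*cv2.minAreaRect((t[:,:2]*1000).astype(np.float32))[0],74])/1000
s=sense();Rm=R.from_rotvec(s["tcp_rot"]).as_matrix();print((Rm.T@(g-s["tool_pos"])*100).round(2))
vs,us=np.nonzero(m);c=np.c_[us,vs];print(c.min(0),c.max(0), plane(d,[((us.min()+us.max())/2,(vs.min()+vs.max())/2)],.066))
E
```

```text
489 [0.0551 0.0756 0.0769 0.0777 0.0787]
424 [ 0.4949797  -0.28403884  0.07899587] ((462.4533386230469, -278.9390563964844), (11.322785377502441, 97.25154113769531), 81.17382049560547)
[ 3.1  -0.57 17.88]
[262 174] [277 211] [[ 0.49655028 -0.28456727  0.066     ]]
```

```bash
python3 -m pendant '[{"ax":0,"ay":0,"az":6,"x":0,"y":0,"z":0,"hand":3.5},{"ax":0,"ay":0,"az":0,"x":-0.28,"y":-0.89,"z":2,"hand":3.5},{"ax":0,"ay":0,"az":0,"x":0,"y":0,"z":3,"hand":3.5},{"ax":0,"ay":0,"az":0,"x":0,"y":0,"z":3,"hand":3.5},{"ax":0,"ay":0,"az":0,"x":0,"y":0,"z":3,"hand":3.5},{"ax":0,"ay":0,"az":0,"x":0,"y":0,"z":2.8,"hand":3.5},{"ax":0,"ay":0,"az":0,"x":0,"y":0,"z":2,"hand":3.5},{"ax":0,"ay":0,"az":0,"x":0,"y":0,"z":1,"hand":3.5},{"ax":0,"ay":0,"az":0,"x":0,"y":0,"z":0.7,"hand":3.5},{"ax":0,"ay":0,"az":0,"x":0,"y":0,"z":0.2,"hand":3.5},{"ax":0,"ay":0,"az":0,"x":0,"y":0,"z":0,"hand":3.5},{"ax":0,"ay":0,"az":0,"x":0,"y":0,"z":0,"hand":3.5}]'; python3 st.py;  python3 - <<'E'
from h import *
d=cam("wrist");save(d,"pics/w7.png")
E
```

```text
time: 8.93
tool_pos: [0.4974, -0.2854, 0.0787]
tcp_rot: [0.242, 3.13, -0.002]
contact_force: [0.6, -0.3, -0.1]
grip_width: 0.0348
finger_force: 0.0
r 0.3172 phi -94.31 yang 81.15 F [ 0.6 -0.3 -0.1] M [0.01 0.04 0.  ] grip 0.03480926263459303 0.0 pos [ 0.4974 -0.2854  0.0787] Ftool [-0.6 -0.2  0.1]
```

View pics/w7.png

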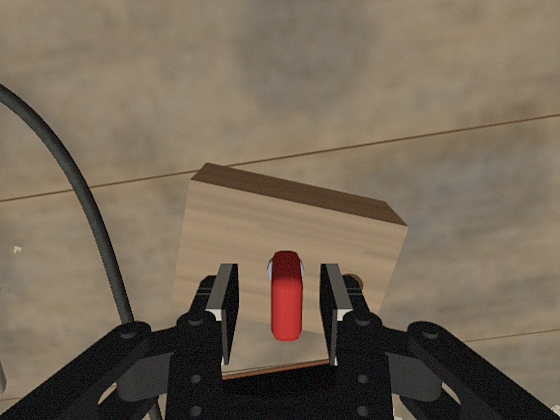

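The handle's top face spans about (273–301, 277–340), between the fingers but slightly right of the middle. I'll compute the correction from it.

```bash
python3 - <<'E'
from h import *
d=cam("wrist");s=sense();Rm=R.from_rotvec(s["tcp_rot"]).as_matrix()
for z,uv in((.078,[(287,340),(287,277),(287,308),(272,320),(301,320)]),(.053,[(280,265)])):
    print(((plane(d,uv,z)-s["tool_pos"])@Rm*100).round(2).tolist(), plane(d,uv,z).round(4).tolist())
P=cloud(d);print(P[300:330:10,280:296:5].reshape(-1,3).round(4).tolist())
print(((np.linalg.inv(d["M"][:3,:3])@Rm)).round(3))
E
```

```text
[[-1.12, 0.14, 0.1], [1.58, 0.13, 0.09], [0.29, 0.13, 0.1], [-0.23, -0.42, 0.1], [-0.23, 0.66, 0.1]] [[0.5087, -0.2858, 0.078], [0.4821, -0.2819, 0.078], [0.4948, -0.2837, 0.078], [0.499, -0.2901, 0.078], [0.5007, -0.2793, 0.078]]
[[0.8, -0.12, 2.6]] [[0.4894, -0.2855, 0.053]]
[[0.4914, -0.2859, 0.0773], [0.4911, -0.284, 0.0783], [0.4921, -0.2822, 0.0771], [0.4922, -0.2804, 0.0774], [0.4954, -0.2865, 0.0777], [0.4967, -0.2848, 0.0761], [0.496, -0.2828, 0.0777], [0.4972, -0.281, 0.0763], [0.4994, -0.2871, 0.0781], [0.5, -0.2853, 0.0776], [0.5001, -0.2834, 0.0779], [0.5006, -0.2816, 0.0776]]
[[ 0.     1.     0.   ]
 [ 0.951 -0.     0.309]
 [ 0.309  0.    -0.951]]
```

```bash
python3 -m pendant '[{"ax":0,"ay":0,"az":0,"x":0.25,"y":0.2,"z":0.4,"hand":3.5},{"ax":0,"ay":0,"az":0,"x":0,"y":0,"z":0,"hand":1.5},{"ax":0,"ay":0,"az":0,"x":0,"y":0,"z":0,"hand":0.9},{"ax":0,"ay":0,"az":0,"x":0,"y":0,"z":0,"hand":0.9},{"ax":0,"ay":0,"az":0,"x":0,"y":0,"z":0,"hand":0.9},{"ax":0,"ay":0,"az":0,"x":0,"y":0,"z":0,"hand":0.9},{"ax":0,"ay":0,"az":0,"x":0,"y":0,"z":0,"hand":0.9}]' 60; python3 st.py
```

```text
time: 9.62
tool_pos: [0.4942, -0.2825, 0.0735]
tcp_rot: [-0.242, -3.132, -0.0]
contact_force: [-0.4, 0.5, 2.6]
grip_width: 0.0112
finger_force: 58.5
r 0.3145 phi -94.93 yang 81.17 F [-0.4  0.5  2.6] M [0.13 0.15 0.02] grip 0.011215467604124656 58.45522463321686 pos [ 0.4942 -0.2825  0.0735] Ftool [ 0.5  0.4 -2.6]
```

```bash
python3 -m pendant '[{"ax":0,"ay":0,"az":0,"x":0,"y":0,"z":-1,"hand":0.9},{"ax":0,"ay":0,"az":0,"x":0,"y":0,"z":-2,"hand":0.9},{"ax":0,"ay":0,"az":0,"x":0,"y":0,"z":-3,"hand":0.9},{"ax":0,"ay":0,"az":0,"x":0,"y":0,"z":-4,"hand":0.9},{"ax":0,"ay":0,"az":0,"x":0,"y":0,"z":-4,"hand":0.9},{"ax":0,"ay":0,"az":0,"x":0.8,"y":3.2,"z":0,"hand":0.9},{"ax":0,"ay":0,"az":0,"x":0.8,"y":3.2,"z":0,"hand":0.9},{"ax":0,"ay":0,"az":0,"x":0.8,"y":3.2,"z":0,"hand":0.9},{"ax":0,"ay":0,"az":0,"x":0.8,"y":3.2,"z":0,"hand":0.9},{"ax":0,"ay":0,"az":0,"x":0.8,"y":3.2,"z":0,"hand":0.9},{"ax":0,"ay":0,"az":0,"x":0.8,"y":3.2,"z":0,"hand":0.9},{"ax":0,"ay":0,"az":0,"x":0.8,"y":3.2,"z":0,"hand":0.9},{"ax":0,"ay":0,"az":0,"x":0.8,"y":3.2,"z":0,"hand":0.9},{"ax":0,"ay":0,"az":0,"x":0.85,"y":3.4,"z":0,"hand":0.9},{"ax":0,"ay":0,"az":-6.25,"x":0,"y":0,"z":0,"hand":0.9},{"ax":0,"ay":0,"az":-6.25,"x":0,"y":0,"z":0,"hand":0.9},{"ax":0,"ay":0,"az":-6.25,"x":0,"y":0,"z":0,"hand":0.9},{"ax":0,"ay":0,"az":-6.25,"x":0,"y":0,"z":0,"hand":0.9},{"ax":0,"ay":0,"az":0,"x":0,"y":0,"z":0,"hand":0.9},{"ax":0,"ay":0,"az":0,"x":0,"y":0,"z":0,"hand":0.9}]'; cat > pin.py <<'E'
from h import *
d=cam("wrist");s=sense();save(d,"pics/p%d.png"%int(s["time"]*100));Rm=R.from_rotvec(s["tcp_rot"]).as_matrix()
hsv=cv2.cvtColor(d["image"],cv2.COLOR_RGB2HSV)
red=cv2.inRange(hsv,(0,120,40),(8,255,255))|cv2.inRange(hsv,(170,120,40),(179,255,255))
c=max([c for c in cv2.findContours(red[220:],cv2.RETR_EXTERNAL,cv2.CHAIN_APPROX_NONE,offset=(0,220))[0]],key=cv2.contourArea)
print("red bbox",cv2.boundingRect(c))
b=cv2.boundingRect(c); u=int(b[0]+b[2]/2); print("column V:",[(v,int(hsv[v,u,1]),int(hsv[v,u,2])) for v in range(b[1]-25,b[1]+b[3]+4,3)])
E
python3 pin.py; python3 st.py
```

```text
time: 11.28
tool_pos: [0.4669, 0.0153, 0.2136]
tcp_rot: [-0.437, 3.111, -0.0]
contact_force: [0.4, -0.0, -1.0]
grip_width: 0.0113
finger_force: 59.2
red bbox (470, 232, 90, 80)
column V: [(207, 56, 154), (210, 57, 152), (213, 63, 150), (216, 63, 150), (219, 69, 159), (222, 67, 160), (225, 67, 167), (228, 38, 93), (231, 66, 85), (234, 187, 60), (237, 182, 112), (240, 177, 114), (243, 196, 113), (246, 192, 117), (249, 172, 117), (252, 208, 109), (255, 177, 115), (258, 114, 139), (261, 174, 119), (264, 181, 117), (267, 188, 115), (270, 181, 114), (273, 144, 126), (276, 94, 157), (279, 94, 155), (282, 187, 116), (285, 147, 125), (288, 195, 115), (291, 171, 119), (294, 91, 160), (297, 171, 116), (300, 182, 118), (303, 167, 119), (306, 195, 114), (309, 211, 111), (312, 55, 168), (315, 55, 157)]
r 0.0565 phi -163.87 yang 106.0 F [ 0.6 -1.1 -1.1] M [-0.02 -0.   -0.  ] grip 0.011416104901910312 59.21321511268616 pos [0.467  0.0152 0.2136] Ftool [-0.2 -1.2  1.1]
```

```bash
cat > pin.py <<'E'
from h import *
d=cam("wrist");s=sense();Rm=R.from_rotvec(s["tcp_rot"]).as_matrix()
hsv=cv2.cvtColor(d["image"],cv2.COLOR_RGB2HSV)
red=cv2.inRange(hsv,(0,120,40),(8,255,255))|cv2.inRange(hsv,(170,120,40),(179,255,255))
red[:200]=0;red[:,:230]=0;red[:,330:]=0
b=cv2.boundingRect(red);print("red bbox",b)
P=cloud(d);T=(P-s["tool_pos"])@Rm
q=T[red>0];print("red tool z pct",np.percentile(q[:,2],[1,10,50,90]).round(4))
t=q[(q[:,2]<.006)&(q[:,2]>-.03)];print("top face x,y range",np.percentile(t,[1,50,99],axis=0).round(4).tolist(),len(t))
m=(np.abs(T[:,:,1])<.012)&(T[:,:,2]>.024)&(T[:,:,2]<.075)&(np.abs(T[:,:,0])<.02)
q=T[m];
for a in np.arange(.024,.075,.006):
    k=q[(q[:,2]>=a)&(q[:,2]<a+.006)]
    if len(k)>3: print(round(a,3),len(k),"y",np.percentile(k[:,1],[2,50,98]).round(4),"x",np.percentile(k[:,0],[50,95]).round(4))
E
python3 pin.py
```

```text
red bbox (264, 265, 31, 95)
red tool z pct [-0.0062 -0.0047 -0.0032  0.0133]
top face x,y range [[-0.0149, -0.0066, -0.0058], [0.0017, -0.0011, -0.0036], [0.0116, 0.0043, 0.0053]] 2226
0.036 5 y [-0.0024 -0.0015 -0.0002] x [0.0018 0.002 ]
0.042 75 y [-0.005  -0.0011  0.0024] x [0.0012 0.0019]
0.048 90 y [-0.0056 -0.0011  0.003 ] x [0.0011 0.0018]
0.054 84 y [-0.0057 -0.0016  0.0031] x [0.001  0.0019]
0.06 19 y [-0.0051 -0.0005  0.0024] x [0.0013 0.0017]
```

```bash
cat > line.py <<'E'
from h import *
d=cam("wrist");s=sense();Rm=R.from_rotvec(s["tcp_rot"]).as_matrix()
hsv=cv2.cvtColor(d["image"],cv2.COLOR_RGB2HSV)
w=cv2.inRange(hsv,(0,0,120),(179,60,255))
v,u=np.nonzero(w)
for z in(.064,.078):
    T=(plane(d,np.c_[u,v],z)-s["tool_pos"])@Rm
    k=(np.abs(T[:,1])<.012)&(T[:,0]>.0)&(T[:,0]<.04)
    for a in np.arange(0,.04,.004):
        j=k&(T[:,0]>=a)&(T[:,0]<a+.004)
        if j.sum(): print(z,round(a,3),j.sum(),"y",T[j,1].min().round(4),np.median(T[j,1]).round(4),T[j,1].max().round(4),"px",u[j].mean().round(1),v[j].mean().round(1))
save({"image":np.hstack([cv2.resize(d["image"][100:380,200:360],None,fx=2,fy=2)])},"pics/last.png")
E
python3 line.py; python3 -c "import cv2;print(cv2.imread('pics/last.png').shape)"
```

```text
0.064 0.004 14 y -0.0011 0.0004 0.0019 px 280.9 192.9
0.064 0.008 30 y -0.0011 0.0004 0.0019 px 281.0 188.5
0.064 0.012 25 y -0.0011 0.0004 0.0019 px 281.0 183.0
0.064 0.016 24 y -0.0011 0.0004 0.0019 px 280.9 178.1
0.064 0.02 23 y -0.0018 0.0004 0.0019 px 280.6 173.0
0.064 0.024 2 y -0.0018 -0.0014 -0.0011 px 278.5 169.5
0.064 0.032 3 y -0.0119 -0.0112 -0.0105 px 265.0 154.0
0.064 0.036 45 y -0.0119 -0.009 0.012 px 279.7 150.9
0.078 0.008 19 y -0.0011 0.0004 0.0018 px 280.9 192.4
0.078 0.012 25 y -0.0011 0.0004 0.0018 px 281.0 188.0
0.078 0.016 30 y -0.0011 0.0004 0.0018 px 281.0 182.5
0.078 0.02 23 y -0.0011 0.0003 0.0018 px 280.8 177.1
0.078 0.024 21 y -0.0018 -0.0004 0.0017 px 280.4 172.2
0.078 0.032 1 y 0.0114 0.0114 0.0114 px 297.0 158.0
0.078 0.036 22 y -0.0114 -0.009 0.012 px 279.4 152.7
(560, 320, 3)
```

View pics/last.png

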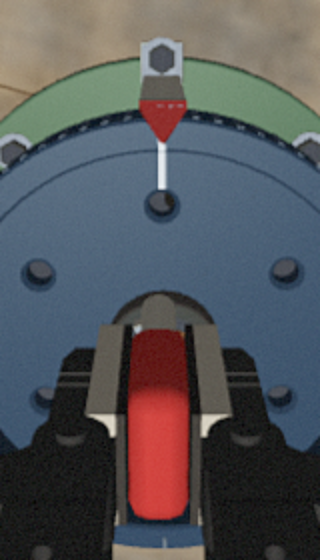

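The crop shows the lock hole at full-image (280.5,201.5) with the line above it up to the pointer, and the pin held upright below. The pin needs to go +1.2 mm in x and +1.5 mm in y, which agrees with my earlier estimate. I'll descend into the hole.

```bash
python3 -m pendant '[{"ax":0,"ay":0,"az":0,"x":0.12,"y":0.15,"z":0,"hand":0.9},{"ax":0,"ay":0,"az":0,"x":0,"y":0,"z":2,"hand":0.9},{"ax":0,"ay":0,"az":0,"x":0,"y":0,"z":2.5,"hand":0.9},{"ax":0,"ay":0,"az":0,"x":0,"y":0,"z":2,"hand":0.9},{"ax":0,"ay":0,"az":0,"x":0,"y":0,"z":1,"hand":0.9},{"ax":0,"ay":0,"az":0,"x":0,"y":0,"z":0.5,"hand":0.9},{"ax":0,"ay":0,"az":0,"x":0,"y":0,"z":0.3,"hand":0.9},{"ax":0,"ay":0,"az":0,"x":0,"y":0,"z":0,"hand":0.9},{"ax":0,"ay":0,"az":0,"x":0,"y":0,"z":0,"hand":0.9},{"ax":0,"ay":0,"az":0,"x":0,"y":0,"z":0,"hand":0.9}]'; python3 st.py; python3 -m pendant '[{"ax":0,"ay":0,"az":0,"x":0,"y":0,"z":0.2,"hand":0.9},{"ax":0,"ay":0,"az":0,"x":0,"y":0,"z":0.2,"hand":0.9},{"ax":0,"ay":0,"az":0,"x":0,"y":0,"z":0.2,"hand":0.9},{"ax":0,"ay":0,"az":0,"x":0,"y":0,"z":0.2,"hand":0.9},{"ax":0,"ay":0,"az":0,"x":0,"y":0,"z":0,"hand":0.9}]'; python3 st.py
```

```text
time: 12.27
tool_pos: [0.4665, 0.0163, 0.1316]
tcp_rot: [-0.442, 3.108, -0.001]
contact_force: [0.1, -0.6, -0.8]
grip_width: 0.011
finger_force: 59.2
r 0.0566 phi -165.09 yang 106.17 F [ 0.1 -0.6 -0.8] M [-0.03 -0.01  0.01] grip 0.010964611150980574 59.22001540660858 pos [0.4665 0.0163 0.1316] Ftool [ 0.1 -0.6  0.8]
time: 12.68
tool_pos: [0.465, 0.0163, 0.1217]
tcp_rot: [0.442, -3.109, -0.0]
contact_force: [-0.2, 0.9, -0.4]
grip_width: 0.011
finger_force: 59.2
r 0.0581 phi -165.49 yang 106.18 F [-0.2  0.9 -0.4] M [-0.01  0.03 -0.  ] grip 0.011011184060046572 59.22033190727234 pos [0.465  0.0163 0.1217] Ftool [-0.1  1.   0.4]
```

```bash
python3 -m pendant '[{"ax":0,"ay":0,"az":0,"x":0,"y":0,"z":0.2,"hand":0.9},{"ax":0,"ay":0,"az":0,"x":0,"y":0,"z":0.2,"hand":0.9},{"ax":0,"ay":0,"az":0,"x":0,"y":0,"z":0.1,"hand":0.9},{"ax":0,"ay":0,"az":0,"x":0,"y":0,"z":0,"hand":0.9}]'; python3 st.py; python3 -m pendant '[{"ax":0,"ay":0,"az":0,"x":0,"y":0,"z":0.1,"hand":0.9},{"ax":0,"ay":0,"az":0,"x":0,"y":0,"z":0.1,"hand":0.9},{"ax":0,"ay":0,"az":0,"x":0,"y":0,"z":0,"hand":0.9}]'; python3 st.py
```

```text
time: 13.02
tool_pos: [0.4651, 0.0164, 0.1169]
tcp_rot: [0.442, -3.11, -0.0]
contact_force: [-0.1, 0.5, -1.1]
grip_width: 0.0113
finger_force: 59.2
r 0.0579 phi -165.45 yang 106.18 F [-0.1  0.5 -1.1] M [ 0.02  0.02 -0.01] grip 0.011287866295266782 59.21999931335449 pos [0.4651 0.0164 0.1169] Ftool [-0.1  0.5  1.1]
time: 13.27
tool_pos: [0.4653, 0.0164, 0.1151]
tcp_rot: [0.442, -3.11, -0.0]
contact_force: [0.7, 0.5, -0.9]
grip_width: 0.0111
finger_force: 59.2
r 0.0578 phi -165.42 yang 106.18 F [ 0.7  0.5 -0.9] M [ 0.   -0.   -0.02] grip 0.011054162253902622 59.22083079814911 pos [0.4653 0.0164 0.1151] Ftool [-0.8  0.3  0.9]
```

```bash
for i in 1 2; do python3 -m pendant '[{"ax":0,"ay":0,"az":0,"x":0,"y":0,"z":0.1,"hand":0.9},{"ax":0,"ay":0,"az":0,"x":0,"y":0,"z":0,"hand":0.9}]' >/dev/null; python3 st.py; done
```

```text
r 0.0577 phi -165.39 yang 106.18 F [-0.6 -0.1 -0.9] M [-0.01  0.01 -0.02] grip 0.010926263563464753 59.22008156776428 pos [0.4653 0.0163 0.1142] Ftool [0.6 0.  0.9]
r 0.0576 phi -165.33 yang 106.18 F [-0.4  0.9  0.4] M [-0.01  0.13  0.02] grip 0.011007213173770843 59.58991527557373 pos [0.4655 0.0163 0.1134] Ftool [ 0.1  1.  -0.4]
```

```bash
for i in 1 2; do python3 -m pendant '[{"ax":0,"ay":0,"az":0,"x":0,"y":0,"z":0.05,"hand":0.9},{"ax":0,"ay":0,"az":0,"x":0,"y":0,"z":0,"hand":0.9}]' >/dev/null; python3 st.py; done
```

```text
r 0.0575 phi -165.33 yang 106.18 F [-1.3  0.3  4.8] M [-0.05  0.37  0.02] grip 0.010998505633061276 60.15772461891174 pos [0.4656 0.0163 0.1133] Ftool [ 1.1  0.7 -4.8]
r 0.0574 phi -165.3 yang 106.18 F [-3.1 -0.2  8.5] M [-0.01  0.65  0.06] grip 0.011499734352735835 60.68913459777832 pos [0.4656 0.0163 0.1133] Ftool [ 3.1  0.7 -8.5]
```

Light contact on the face (about 8 N). I'll ease the wheel clockwise first, along the arc.

```bash
python3 -m pendant '[{"ax":0,"ay":0,"az":0.5,"x":0,"y":0.05,"z":0,"hand":0.9},{"ax":0,"ay":0,"az":0.5,"x":0,"y":0.05,"z":0,"hand":0.9},{"ax":0,"ay":0,"az":0.5,"x":0,"y":0.05,"z":0,"hand":0.9}]' >/dev/null; python3 st.py;  python3 -m pendant '[{"ax":0,"ay":0,"az":0.5,"x":0,"y":0.05,"z":0,"hand":0.9},{"ax":0,"ay":0,"az":0.5,"x":0,"y":0.05,"z":0,"hand":0.9},{"ax":0,"ay":0,"az":0,"x":0,"y":0,"z":0,"hand":0.9}]' >/dev/null; python3 st.py
```

```text
r 0.0574 phi -165.84 yang 104.71 F [-3.1 -4.4  7.3] M [-0.95  0.49 -0.03] grip 0.011058584374126499 60.32438278198242 pos [0.4655 0.0168 0.1133] Ftool [ 4.1 -3.5 -7.3]
r 0.0575 phi -166.19 yang 103.73 F [-2.1 -5.3  6.8] M [-1.31  0.38 -0.04] grip 0.011147373536690432 60.24633049964905 pos [0.4654 0.0172 0.1133] Ftool [ 3.3 -4.7 -6.8]
```

```bash
for i in 1 2 3; do python3 -m pendant '[{"ax":0,"ay":0,"az":0.5,"x":0,"y":0.05,"z":0,"hand":0.9},{"ax":0,"ay":0,"az":0.5,"x":0,"y":0.05,"z":0,"hand":0.9},{"ax":0,"ay":0,"az":0,"x":0,"y":0,"z":0,"hand":0.9}]' >/dev/null; python3 st.py; done
```

```text
r 0.0575 phi -166.55 yang 102.75 F [-1.9 -8.2  6.8] M [-1.81  0.37 -0.03] grip 0.010640174599295176 60.217947363853455 pos [0.4653 0.0175 0.1133] Ftool [ 3.7 -7.6 -6.7]
r 0.0575 phi -167.03 yang 101.77 F [ -1.2 -10.3   5.6] M [-2.16  0.33 -0.  ] grip 0.01097816248968365 60.12229263782501 pos [0.4652 0.018  0.1133] Ftool [ 3.3 -9.9 -5.6]
r 0.0575 phi -167.91 yang 100.77 F [ -1.  -11.4   6.2] M [-2.33  0.29 -0.1 ] grip 0.010967411604364825 60.22033095359802 pos [0.465  0.0189 0.1133] Ftool [  3.1 -11.1  -6.2]
```

```bash
for i in 1 2 3 4; do python3 -m pendant '[{"ax":0,"ay":0,"az":0.5,"x":0,"y":0.05,"z":0,"hand":0.9},{"ax":0,"ay":0,"az":0.5,"x":0,"y":0.05,"z":0,"hand":0.9},{"ax":0,"ay":0,"az":0,"x":0,"y":0,"z":0,"hand":0.9}]' >/dev/null; python3 st.py; done
```

```text
r 0.0576 phi -168.99 yang 99.76 F [ -1.5 -10.8   6.7] M [-2.21  0.35 -0.03] grip 0.011180196081323833 60.40386915206909 pos [0.4647 0.0199 0.1133] Ftool [  3.3 -10.4  -6.7]
r 0.0576 phi -170.15 yang 98.75 F [ -1.8 -10.3   6.4] M [-2.04  0.36 -0.01] grip 0.011164214300286 60.39105534553528 pos [0.4644 0.021  0.1132] Ftool [ 3.4 -9.9 -6.3]
r 0.0578 phi -171.62 yang 97.73 F [-1.7 -8.1  3.7] M [-1.62  0.28 -0.04] grip 0.011032463407189838 60.10966122150421 pos [0.464  0.0225 0.1129] Ftool [ 2.8 -7.8 -3.7]
r 0.0579 phi -172.75 yang 96.74 F [-2.1 -8.8  3.8] M [-1.68  0.38 -0.05] grip 0.010934116534395785 60.08936047554016 pos [0.4637 0.0236 0.1127] Ftool [ 3.1 -8.5 -3.7]
```

```bash
for i in 1 2 3; do python3 -m pendant '[{"ax":0,"ay":0,"az":0.3,"x":0,"y":0.03,"z":0.02,"hand":0.9},{"ax":0,"ay":0,"az":0,"x":0,"y":0,"z":0.02,"hand":0.9},{"ax":0,"ay":0,"az":0,"x":0,"y":0,"z":0,"hand":0.9}]' >/dev/null; python3 st.py; done
```

```text
r 0.058 phi -172.86 yang 96.46 F [-1.8 -9.   3.9] M [-1.77  0.39 -0.05] grip 0.0113195846385996 59.99627351760864 pos [0.4637 0.0237 0.1124] Ftool [ 2.8 -8.7 -3.9]
r 0.058 phi -172.97 yang 96.17 F [ -0.6 -10.1   4.5] M [-1.92  0.41 -0.07] grip 0.01141599115262034 60.05835771560669 pos [0.4636 0.0238 0.112 ] Ftool [  1.7 -10.   -4.5]
r 0.058 phi -173.07 yang 95.88 F [ -1.8 -10.    4.8] M [-2.13  0.46 -0.08] grip 0.011333885645190134 60.157769322395325 pos [0.4636 0.0239 0.1117] Ftool [ 2.9 -9.8 -4.8]
```

The pin has begun to sink (TCP 0.1133 → 0.1117) and sideways motion has stopped, so it has caught the socket. I'll relax the side load while pressing lightly.

```bash
for i in 1 2 3; do python3 -m pendant '[{"ax":0,"ay":0,"az":0,"x":0,"y":-0.04,"z":0.04,"hand":0.9},{"ax":0,"ay":0,"az":0,"x":0,"y":-0.04,"z":0.04,"hand":0.9},{"ax":0,"ay":0,"az":0,"x":0,"y":0,"z":0,"hand":0.9}]' >/dev/null; python3 st.py; done
```

```text
r 0.058 phi -172.84 yang 95.85 F [-1.8 -8.1  2.9] M [-1.61  0.27 -0.08] grip 0.010994661520848343 60.01858592033386 pos [0.4636 0.0237 0.1106] Ftool [ 2.6 -7.9 -2.9]
r 0.0581 phi -172.63 yang 95.82 F [-1.2 -5.6  1.3] M [-1.16  0.21 -0.05] grip 0.010928670500206513 59.79755759239197 pos [0.4636 0.0234 0.1096] Ftool [ 1.8 -5.4 -1.2]
r 0.0581 phi -172.53 yang 95.8 F [-0.7 -5.9  1.9] M [-1.21  0.22 -0.04] grip 0.010773862097860666 59.571601152420044 pos [0.4636 0.0233 0.1086] Ftool [ 1.3 -5.8 -1.9]
```

```bash
for i in 1 2 3; do python3 -m pendant '[{"ax":0,"ay":0,"az":0,"x":0.01,"y":-0.03,"z":0.1,"hand":0.9},{"ax":0,"ay":0,"az":0,"x":0.01,"y":-0.02,"z":0.1,"hand":0.9},{"ax":0,"ay":0,"az":0,"x":0,"y":0,"z":0,"hand":0.9}]' >/dev/null; python3 st.py; done
```

```text
r 0.0582 phi -172.45 yang 95.79 F [ 0.2 -5.7  1. ] M [-1.1   0.06 -0.  ] grip 0.010864053907135341 59.5124477148056 pos [0.4635 0.0233 0.1065] Ftool [ 0.3 -5.7 -1. ]
r 0.0583 phi -172.35 yang 95.78 F [ 0.4 -4.4 -0.4] M [-0.75 -0.08 -0.01] grip 0.011190961877075143 59.61023569107056 pos [0.4634 0.0231 0.1045] Ftool [ 0.1 -4.4  0.4]
r 0.0585 phi -172.18 yang 95.76 F [ 1.  -1.3 -1.1] M [-0.27 -0.08  0.01] grip 0.011028616836695657 59.36164140701294 pos [0.4633 0.0229 0.1024] Ftool [-0.9 -1.4  1.1]
```

Sinking freely. Continue to home (about 0.0973).

```bash
for i in 1 2; do python3 -m pendant '[{"ax":0,"ay":0,"az":0,"x":0,"y":0,"z":0.1,"hand":0.9},{"ax":0,"ay":0,"az":0,"x":0,"y":0,"z":0.1,"hand":0.9},{"ax":0,"ay":0,"az":0,"x":0,"y":0,"z":0,"hand":0.9}]' >/dev/null; python3 st.py; done;  for i in 1 2 ; do python3 -m pendant '[{"ax":0,"ay":0,"az":0,"x":0,"y":0,"z":0.07,"hand":0.9},{"ax":0,"ay":0,"az":0,"x":0,"y":0,"z":0,"hand":0.9}]' >/dev/null; python3 st.py; done
```

```text
r 0.0586 phi -172.12 yang 95.77 F [ 0.4 -0.8 -2.2] M [-0.17 -0.19  0.01] grip 0.010809680637502126 59.24906551837921 pos [0.4632 0.0229 0.1004] Ftool [-0.4 -0.9  2.2]
r 0.0587 phi -172.01 yang 95.77 F [-0.2  0.5 -1.7] M [-0.05 -0.14 -0.04] grip 0.01113706045637091 59.284290075302124 pos [0.4631 0.0227 0.0984] Ftool [0.1 0.5 1.7]
r 0.0587 phi -171.95 yang 95.77 F [ 0.7 -0.  -1. ] M [-0.12 -0.08 -0.02] grip 0.011142702258359578 59.30018663406372 pos [0.4631 0.0227 0.0978] Ftool [-0.7 -0.1  1. ]
r 0.0587 phi -171.94 yang 95.77 F [-0.6  0.2  0.6] M [0.03 0.04 0.04] grip 0.011386547369933959 59.65396821498871 pos [0.4631 0.0227 0.0974] Ftool [ 0.5  0.2 -0.6]
```

```bash
python3 -m pendant '[{"ax":0,"ay":0,"az":0,"x":0,"y":0,"z":0.06,"hand":0.9},{"ax":0,"ay":0,"az":0,"x":0,"y":0,"z":0.04,"hand":0.9},{"ax":0,"ay":0,"az":0,"x":0,"y":0,"z":0,"hand":0.9}]' >/dev/null; python3 st.py
```

```text
r 0.0586 phi -171.93 yang 95.77 F [-3.7  0.8  8.7] M [0.08 0.66 0.01] grip 0.011401122942124973 60.89788198471069 pos [0.4632 0.0227 0.0973] Ftool [ 3.6  1.1 -8.7]
```

Seated: the collar is on the web, 16.0 mm below the face contact. Release and withdraw straight up.

```bash
python3 -m pendant '[{"ax":0,"ay":0,"az":0,"x":0,"y":0,"z":-0.07,"hand":0.9},{"ax":0,"ay":0,"az":0,"x":0,"y":0,"z":0,"hand":2.6},{"ax":0,"ay":0,"az":0,"x":0,"y":0,"z":0,"hand":2.6},{"ax":0,"ay":0,"az":0,"x":0,"y":0,"z":0,"hand":2.6},{"ax":0,"ay":0,"az":0,"x":0,"y":0,"z":0,"hand":2.6},{"ax":0,"ay":0,"az":0,"x":0,"y":0,"z":-0.5,"hand":2.6},{"ax":0,"ay":0,"az":0,"x":0,"y":0,"z":-1,"hand":2.6},{"ax":0,"ay":0,"az":0,"x":0,"y":0,"z":-3,"hand":2.6},{"ax":0,"ay":0,"az":0,"x":0,"y":0,"z":-4,"hand":2.6},{"ax":0,"ay":0,"az":0,"x":0,"y":0,"z":-4,"hand":2.6},{"ax":0,"ay":0,"az":0,"x":0,"y":0,"z":0,"hand":2.6},{"ax":0,"ay":0,"az":0,"x":0,"y":0,"z":0,"hand":2.6}]'; python3 st.py; python3 - <<'E'
from h import *
d=cam("wrist");P=cloud(d);hsv=cv2.cvtColor(d["image"],cv2.COLOR_RGB2HSV)
red=cv2.inRange(hsv,(0,120,40),(8,255,255))|cv2.inRange(hsv,(170,120,40),(179,255,255))
m=(red>0)&(np.hypot(P[:,:,0]-.465,P[:,:,1]-.023)<.025)
q=P[m];print(len(q),"z pct",np.percentile(q[:,2],[5,50,75,95]).round(4)); t=q[q[:,2]>.096];print("top",t.mean(0).round(4),t[:,:2].std(0))
c=t.mean(0)[:2]-[.5206,.0319];print("r",np.hypot(*c),"ang",np.degrees(np.arctan2(c[1],c[0])))
E
```

```text
time: 20.52
tool_pos: [0.4659, 0.0226, 0.2267]
tcp_rot: [-0.158, 3.129, -0.001]
contact_force: [-0.3, 0.2, 0.4]
grip_width: 0.0258
finger_force: 0.0
r 0.0559 phi -171.44 yang 95.78 F [-0.3  0.2  0.4] M [-0.05  0.03  0.01] grip 0.025783111352570456 0.0 pos [0.4659 0.0226 0.2267] Ftool [ 0.2  0.2 -0.4]
681 z pct [0.0836 0.1009 0.1017 0.1025]
top [0.4645 0.0213 0.1009] [0.00756881 0.00320282]
r 0.057073516150851086 ang -169.31363057766134
```

The handle top stands at about 0.1015 m (0.102 expected when fully home), and the robot is clear.

```bash
python3 -c "from plant import job_done; print(job_done())"
```

```text
the job is handed in; nothing more can be done
None
```

The wheel was turned to the pointer and eased about 5° further clockwise until the pin dropped in; the pin is seated fully home, the gripper is clear, and the job was handed in at about 21 s.

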